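# Re-tension a curing-box lid spring and hold the lid at its balance point

### The arm

A 6-joint arm with a two-finger parallel gripper is mounted at the origin on a cart in front of the work surface, level with it; the furniture and walls round the work are solid. World frame = base frame: x ahead of the robot, y to its left, z up, the work surface at z = 0. Lengths are in m, angles in rad, forces in N, time in s.
With the tool pointing down it reaches from about 0.325 to 0.925 m from the base axis. Payload 3.1 kg.
Tool frame: the origin (TCP) lies midway between the tips of the shut fingers; the grasp point (between the pads) lies 19 mm behind it (env.grip_point_offset is the distance from the TCP to the grasp point, in m); z points along the fingers, y is the line along which they close (so a half turn about z gives the same grasp; the last joint's range is limited). The gripper opens to 85 mm and grips with 20 to 120 N. Pads are 22 mm wide; open, the fingers measure 114 mm over their backs; the gripper's body (76 mm by 85 mm) begins 54 mm behind the grasp point. The pads swing forward as they close: fully open they stand 13 mm farther back than shut.
Start: joints at [-1.232, 0.217, 1.613, -0, 1.311, -0.112], TCP at [0.272, -0.563, 0.231] pointing down, gripper open.
Joint ranges: [-2.75, 2.75], [-0.78, 2.1], [0.31, 2.55], [-1.13, 4.27], [0.13, 2.63], [-2.58, 2.58]. Speed limits (rad/s): [2.79, 2.79, 3.14, 3.14, 3.14, 3.14].

### API

Orientations are given as a rotation vector (axis times angle).
In Python, from rig import env gives the robot as it stands. Calls block until the motion is done:
- env.move_pose(position, orientation): joint-space move of the TCP to a pose.
- env.move_straight(position, attitude=None, max_speed=0.15): straight line of the TCP; attitude=None keeps the orientation; max_speed is the mean speed in m/s.
- env.move_j(angles): joint-space move.
- env.gripper_to(opening, grip_force=None): finger opening in m; grip_force is the grip in N (None keeps the last); returns when the fingers have stopped.
- env.hold(seconds).
- env.ik(position, orientation): joint angles nearest the present ones, or None.
- env.get_state(): the state.
- env.get_image(name): name is "scene" or "top" or "wrist"; returns a dict with "frame" (384x512x3 uint8, blue, green, red), "vfov" (degrees; the focal length in pixels is half the picture's height over the tangent of half this angle, whatever the lens; pixels are square), "cx", "cy" (the principal point, pixels), "view" (4x4, takes a point from world to camera coordinates). Camera axes: x right, y down, z forward; pixel columns grow to the right and rows downward; lengths in m; the calibration is good to about 2 mm. A picture is of the moment at which its call begins. There is no depth.
A pose or a line that the arm cannot do raises env.MotionError and nothing moves.
- env.hand_in(): hands the job in; it is judged then, once.
The state is a dict: "t": time; "joint_positions": joint angles; "joint_velocities": joint speeds; "tau": joint torques, N m; "ee_pos": TCP position; "tcp_rot": TCP orientation; "force": force on the tool from outside, world axes, zero at the start; "wrist_torque": the same for the moment, N m; "width": finger opening in m; "grip_force": force on a finger pad.
Only numpy, scipy, OpenCV 4.12 (cv2) and the standard library are available. Lean on these libraries where they do the work, as an engineer would, in place of code of your own. Each camera call takes 0.05 s, during which the arm holds its last target. There are 200 camera calls.

### The job

The lid spring of the white slide-curing box has run slack: with the lid shut, wind it right up to its stop with the brass wing key on the grey spring housing across the lid (clockwise seen from above; it takes several part turns). Then lift the lid by its steel bar handle until it is clearly past its balance point and the spring starts to carry it, never letting it spring wide open or fall, and ease it back so that I can check the tension: the program finishes while the gripper is still holding the lid by the bar, steady, just below the balance point, where the lid alone would sink shut. Do not disturb the things standing around the box.

Things in the scene. Friction and masses are not known exactly. Their poses are not given: they have to be found in the camera images.
- curing_box: fixed white slide-curing box, 220 mm deep (its x), 260 mm wide (its y), with a black front panel and a lid with an amber window; the shut lid's top face is 98 mm above the table. Origin: centre of its underside, on the table; x points from the front panel to the rear hinge, y to its left, z up. Only the lid and the key on it move
- key_grip (a point): grip point of the brass wing key, on its turning axis, which is upright while the lid is shut; then at x = +50, y = +80, z = 159 mm in the box frame. The wings are a flat upright plate 10 mm thick, 51 mm long, 25 mm high (z = 146 to 171 mm) along this point's x axis: pinch it across, along the point's y axis. Below are a thin shaft, a collar (130 mm) and the spring housing (125 mm)
- wind_key (a joint): turn of the wing key in rad, 0 to 3.6; grows clockwise seen from above, and the point's x axis turns with it. 3.6 is a hard stop: spring fully wound. It starts at 0.3 to 1.2, takes 0.08 to 0.12 N m to turn and stays where it is left (self-locking), so it can be let go and gripped afresh
- lid (a joint): opening of the 0.7 kg lid in rad: 0 shut, 1.6 end stop. Below its balance point it sinks shut by itself, above it its spring swings it open. Balance point: 0.90 rad with the key fully wound, above 1.05 when slack. Clearly past it: 0.98 or more; wide open: 1.35 or more; just below it: 0.66 to 0.86. Closing faster than 1.2 rad/s counts as falling. Lifting at the bar takes under 2.5 N
- lid_handle (a point): middle of the bar handle on the lid near its front edge: round steel bar 12 mm thick, 150 mm long along the box's y axis, on two posts 132 mm apart; centre 36 mm above the lid's face, 134 mm above the table when shut; the lid's front edge is 22 mm further forward. Can be pinched from above across the box's x; the bar turns between the fingers as the lid tilts
- lid_hinge (a point): point on the lid's hinge axis at x = +105, y = 0, z = 82 mm in the box frame; the axis runs along the box's y. With the lid shut the bar's centre lies 195 mm in front of it (towards the front panel) and 52 mm above it; as the lid opens, the bar moves up and to the rear on a circle of radius 202 mm round it
- objective_case: loose bystander: upright screw case with a light grey cap and a black body, 36 mm diameter, 62 mm high, standing to the right of the box; origin at the centre of its underside
- petri_dish: loose bystander: clear petri dish, 63 mm diameter, 15 mm high, lying to the right of the box; origin at the centre of its underside
- pin_jar: loose bystander: clear-capped jar of gauge pins, 61 mm diameter, 86 mm high, near the table's right edge; origin at the centre of its underside
- mouse: loose bystander: black computer mouse, 112 x 63 x 36 mm, near the table's right front corner; origin at the centre of its underside

How it is judged:
By the outcome, as a careful person would: the job done as asked, in the order asked, and still so for the second after the job is handed in, while the arm keeps its last pose, push and grip.
It also fails if it takes over 72 s, if anything falls off the work surface, if the arm or the gripper's body presses on something with over 40 N, if the wrist force passes 120 N, or if a joint passes its speed limit or range.

## Working session

There is one attempt and no reset: what is moved stays moved. The work goes in short steps, each a Python script; the robot and the scene stay as the last script left them, time stands still between calls to the robot, and variables do not carry over. Pictures are saved under pics/ and viewed, at most 10 in all, crops included, and the job is handed in when it is done.

```bash
ls; mkdir -p pics
python3 - <<'E'
from rig import env
import cv2,numpy as np
for n in("scene","top"):
    d=env.get_image(n); cv2.imwrite(f"pics/{n}0.png",cv2.resize(d["frame"],(800,600),interpolation=cv2.INTER_CUBIC))
    print(n,d["vfov"],d["cx"],d["cy"],np.round(d["view"],3).tolist())
s=env.get_state();print(s)
E
```

```text
pics
scene 42.01673424497978 253.42343511035602 191.7849507507058 [[-0.58, -0.814, -0.027, 0.215], [-0.293, 0.24, -0.926, 0.317], [0.76, -0.529, -0.377, 0.935], [0.0, 0.0, 0.0, 1.0]]
top 56.51500467927386 256.3588756261673 186.6988440956309 [[-0.026, -1.0, 0.005, -0.113], [-0.998, 0.026, -0.06, 0.53], [0.06, -0.006, -0.998, 1.206], [0.0, 0.0, 0.0, 1.0]]
{'t': 0.1, 'joint_positions': array([-1.23219007e+00,  2.17705666e-01,  1.61479433e+00, -1.73943415e-05,
        1.31128636e+00, -1.12178569e-01]), 'joint_velocities': array([ 0.00139374, -0.00321569, -0.00311465,  0.00092879, -0.00061674,
        0.00139378]), 'tau': array([-5.64045113e-04, -3.98075044e+01, -3.04969776e+01, -1.34708589e-04,
        4.20592463e-03, -3.57262614e-06]), 'ee_pos': array([ 0.27207534, -0.561851  ,  0.23007134]), 'tcp_rot': array([-3.06000645e+00, -7.01631132e-01,  4.15229249e-04]), 'force': array([ 0.25063528, -0.32775643,  0.08366723]), 'wrist_torque': array([0.00176553, 0.00447125, 0.02516722]), 'grip_force': 0.0, 'width': 0.0852057139436244}
```

View pics/scene0.png

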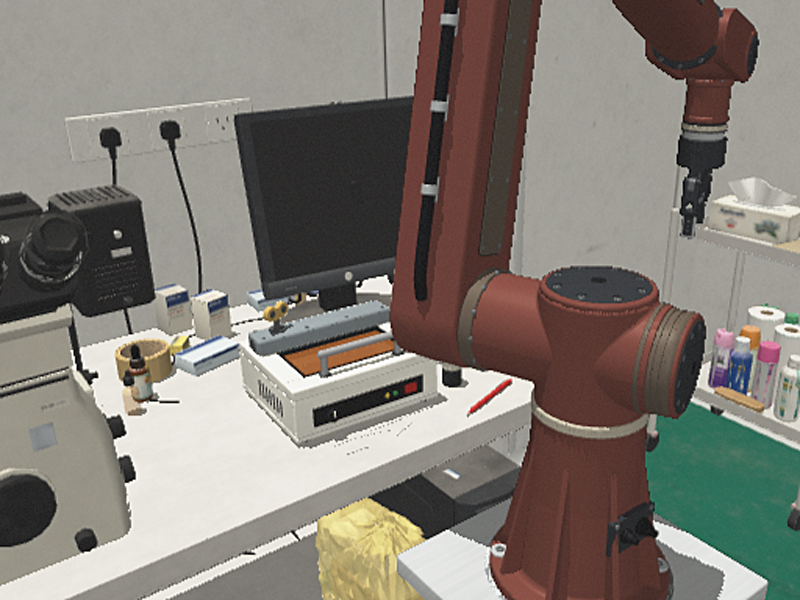

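View pics/top0.png

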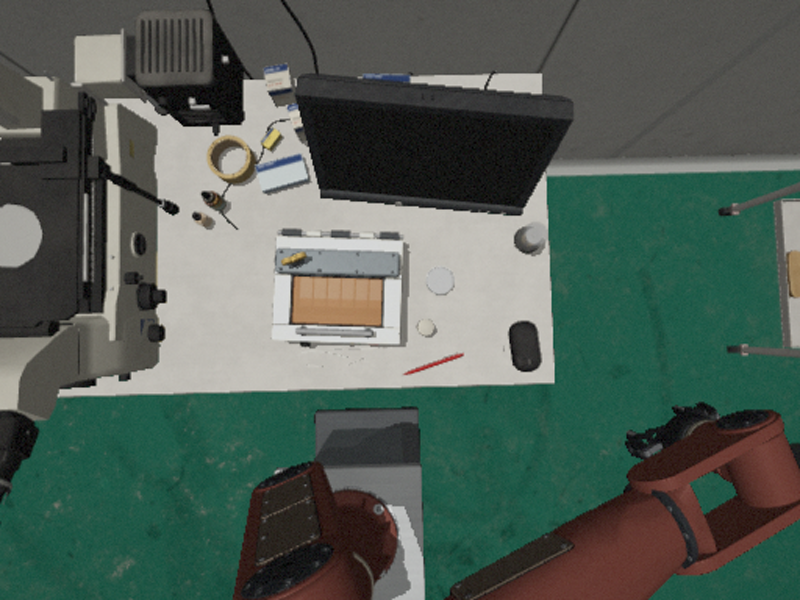

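The top view shows the box at about (340,290), the key at (292,258) and the bar at about (335,331). The bystanders are on the right and the monitor is behind the box. Next I'll enlarge the box.

Run:
```python
from rig import env
import cv2,numpy as np
d=env.get_image("top");f=d["frame"]
c=f[140:230,165:285]; cv2.imwrite("pics/c1.png",cv2.resize(c,None,fx=6.5,fy=6.5,interpolation=cv2.INTER_CUBIC))
```

```text
(no output)
```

View pics/c1.png

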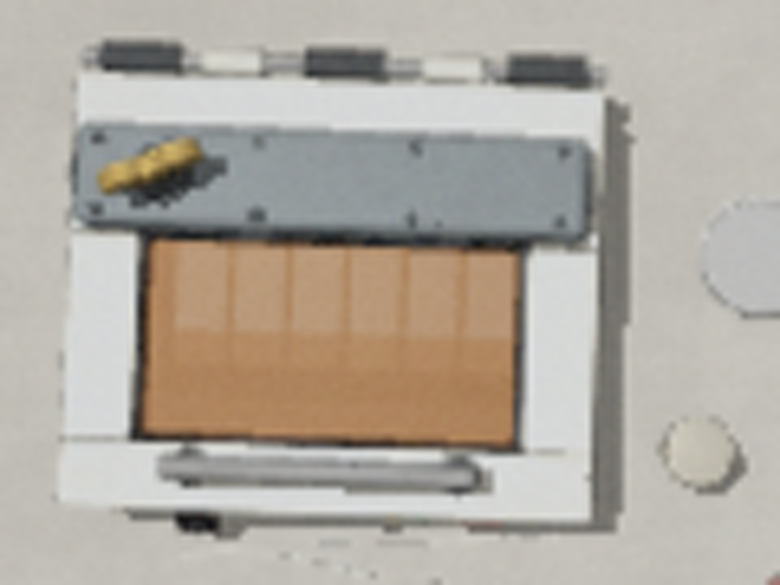

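The crop shows the bar ends at (160,464) and (478,478). The key wing ends are at (100,180) and (200,148), and the lid corners at about (58,500), (590,520), (603,95) and (78,70). Next I'll fit the box pose from these points.

```bash
cat > h.py <<'E'
from rig import env
import numpy as np, cv2
from scipy.spatial.transform import Rotation as R
from scipy.optimize import least_squares
def ray(d,uv,z):
    f=d["frame"].shape[0]/2/np.tan(np.radians(d["vfov"]/2)); V=d["view"]
    r=V[:3,:3].T@np.array([(uv[0]-d["cx"])/f,(uv[1]-d["cy"])/f,1]); c=-V[:3,:3].T@V[:3,3]
    return c+r*(z-c[2])/r[2]
E
python3 - <<'E'
from h import *
d=env.get_image("top")
P={"barL":((160,464),.134,(-.09,.075)),"barR":((478,478),.134,(-.09,-.075)),"kL":((100,180),.166,None),"kR":((200,148),.166,None),
"FL":((58,500),.098,(-.112,.13)),"FR":((590,520),.098,(-.112,-.13)),"RR":((603,95),.098,None),"RL":((78,70),.098,None)}
W={}
for k,(uv,z,b) in P.items():
    W[k]=ray(d,((uv[0]+.5)/6.5-.5+165,(uv[1]+.5)/6.5-.5+140),z);print(k,np.round(W[k],4))
K=(W["kL"]+W["kR"])/2;print("key",K, "len",np.linalg.norm(W["kL"]-W["kR"]))
obs=[(W["barL"],(-.09,.075)),(W["barR"],(-.09,-.075)),(W["FL"],(-.112,.13)),(W["FR"],(-.112,-.13)),(K,(.05,.08))]
def res(p):
    c,s=np.cos(p[2]),np.sin(p[2])
    return np.concatenate([np.array([p[0]+c*b[0]-s*b[1],p[1]+s*b[0]+c*b[1]])-w[:2] for w,b in obs])
r=least_squares(res,[.6,0,0]);print(r.x,np.round(r.fun*1000,1))
v=W["kR"]-W["kL"];print("wind",r.x[2]-np.arctan2(v[1],v[0]))
E
```

```text
barL [0.4507 0.0826 0.134 ]
barR [ 0.4401 -0.0677  0.134 ]
kL [0.5827 0.1025 0.166 ]
kR [0.5964 0.056  0.166 ]
FL [0.4344 0.1392 0.098 ]
FR [ 0.4177 -0.1202  0.098 ]
RR [ 0.6266 -0.1321  0.098 ]
RL [0.6457 0.1267 0.098 ]
key [0.58954377 0.07927349 0.166     ] len 0.04846347811067341
[ 0.53614043  0.00225322 -0.06265646] [ 0.3  0.1  1.5  0.7 -1.9 -0.2 -1.5 -0.3  1.5 -0.3]
wind 1.2214826248976562
```

The fit agrees to within 2 mm, and the key starts at about 1.2. With joint 6 near -0.2 at the grasp, there is range for the whole turn. I'll move over the key and check from there.

```bash
cat >> h.py <<'E'
BX,BY,YAW=.5361,.0023,-.0627
def w(x,y,z): c,s=np.cos(YAW),np.sin(YAW); return np.array([BX+c*x-s*y,BY+s*x+c*y,z])
def down(a): return (R.from_euler("z",a)*R.from_euler("x",np.pi)).as_rotvec()
def st():
    s=env.get_state(); print("t%.2f"%s["t"],"ee",np.round(s["ee_pos"],4),"F",np.round(s["force"],1),"T",np.round(s["wrist_torque"],2),"w %.4f g %.1f"%(s["width"],s["grip_force"]),"j",np.round(s["joint_positions"],2)); return s
E
python3 - <<'E'
from h import *
k=w(.05,.08,.24); k[:2]=(k[:2]+[.5895,.0793])/2; print(k)
o=down(np.pi+YAW-1.2)
print(env.ik(k,o))
env.move_pose(k,o); env.gripper_to(.05,grip_force=60); st()
d=env.get_image("wrist"); cv2.imwrite("pics/w1.png",d["frame"])
f=192/np.tan(np.radians(d["vfov"]/2))
p=d["view"]@np.array([k[0],k[1],.17,1]);print(d["cx"]+f*p[0]/p[2],d["cy"]+f*p[1]/p[2])
E
```

```text
[0.59025723 0.07915493 0.24      ]
[ 1.54945854e-02  1.47921127e-01  1.67662571e+00 -4.44089210e-16
  1.31704582e+00 -2.92601741e-01]
t3.17 ee [0.5902 0.079  0.24  ] F [0.3 0.1 0. ] T [-0.04 -0.   -0.01] w 0.0501 g 0.0 j [ 0.02  0.15  1.68 -0.    1.32 -0.29]
258.3170695449084 205.13267455684976
```

View pics/w1.png

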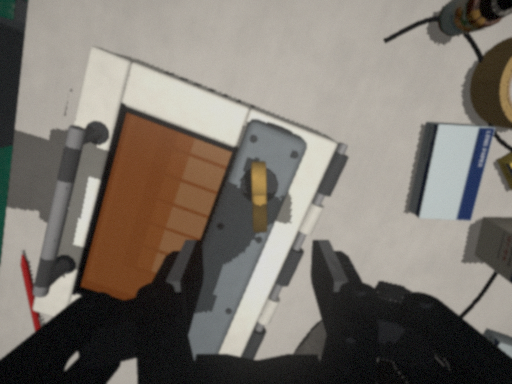

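The wrist picture shows the key from about (258,160) to (261,232), aligned with the fingers. My prediction for its axis top is (258,205). I'll overlay the model outline on an enlarged crop to check the position along the wing.

Run:
```python
from h import *
d=env.get_image("wrist"); f=192/np.tan(np.radians(d["vfov"]/2))
a=YAW-1.2; u=np.array([np.cos(a),np.sin(a),0]);v=np.array([-u[1],u[0],0])
im=cv2.resize(d["frame"][130:260,190:330],None,fx=5,fy=4.6*5/4.6,interpolation=cv2.INTER_CUBIC)[:600]
for c,col in ((np.array([.5902,.0790,0]),(0,0,255)),):
  for z in(.146,.171):
    q=[]
    for i,j in((1,1),(1,-1),(-1,-1),(-1,1)):
      p=d["view"]@np.r_[c+u*.0255*i+v*.005*j+[0,0,z],1]
      q.append([(d["cx"]+f*p[0]/p[2]-190+.5)*5,(d["cy"]+f*p[1]/p[2]-130+.5)*5])
    cv2.polylines(im,[np.int32(q)],True,(0,0,255) if z>.15 else (255,0,0),1)
print(f, (d["view"]@np.r_[.5902,.079,.171,1])[2]); cv2.imwrite("pics/w2.png",im)
print(d["view"][:3,:3]@u)
```

```text
336.8557067664426 0.22505888292250809
[2.59129137e-04 9.56265433e-01 2.92500180e-01]
```

View pics/w2.png

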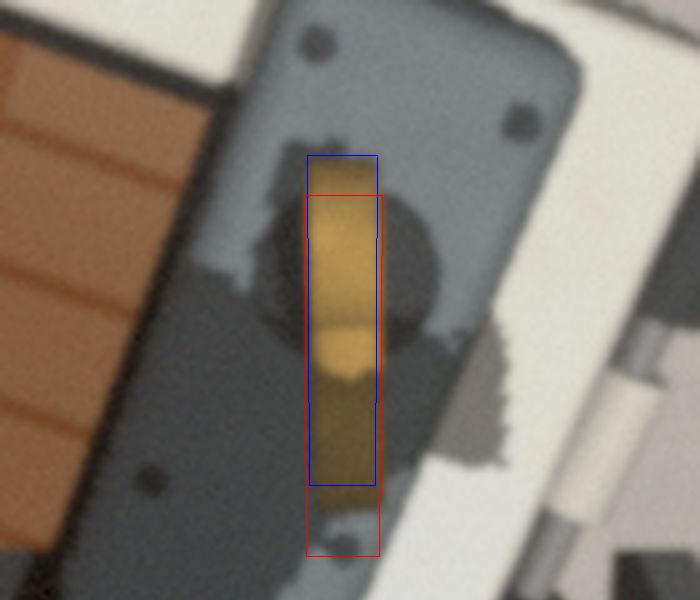

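The outline matches across the wing, and the angle matches too. Along the wing the collar suggests a shift of 1–2 mm, so I'll apply that, then grip and wind while watching the torque.

Run:
```python
from h import *
g=np.array([.5898,.0804,.241])
env.move_straight(g,max_speed=.1); env.move_straight(g-[0,0,.1],max_speed=.08); st()
env.gripper_to(.0,grip_force=60); s=st()
j=s["joint_positions"].copy(); j0=j[5]
for i in range(7):
    j[5]=j0+.3*(i+1); env.move_j(j); s=st()
    if abs(s["wrist_torque"][2])>.6: break
```

```text
t4.92 ee [0.5905 0.0804 0.1419] F [-0.3 -1.1  1.1] T [-0.07 -0.02 -0.01] w 0.0502 g 0.0 j [ 0.02  0.25  1.76  0.    1.14 -0.29]
t5.37 ee [0.5911 0.0808 0.1416] F [ 4.7  1.7 -0.9] T [ 0.22 -0.56 -0.06] w 0.0087 g 61.0 j [ 0.02  0.25  1.76  0.    1.14 -0.29]
t5.76 ee [0.591  0.0808 0.1416] F [ 1.9  0.7 -0.1] T [ 0.18 -0.16 -0.08] w 0.0088 g 61.1 j [0.02 0.25 1.76 0.   1.14 0.01]
t6.15 ee [0.5909 0.0808 0.1416] F [1.  1.  0.9] T [ 0.22 -0.02 -0.04] w 0.0086 g 61.2 j [0.02 0.25 1.76 0.   1.14 0.31]
t6.54 ee [0.5908 0.0809 0.1417] F [-0.8  1.   1.3] T [ 0.27  0.17 -0.07] w 0.0093 g 61.4 j [0.02 0.25 1.76 0.   1.14 0.61]
t6.93 ee [0.5908 0.081  0.1417] F [-1.1  2.   2.2] T [ 0.41  0.25 -0.  ] w 0.0092 g 61.5 j [0.02 0.25 1.76 0.   1.14 0.9 ]
t7.33 ee [0.5908 0.0812 0.1417] F [-1.1  2.7  4. ] T [ 0.61  0.37 -0.03] w 0.0088 g 61.6 j [0.02 0.25 1.76 0.   1.14 1.2 ]
t7.72 ee [0.5908 0.0813 0.1417] F [-2.5  4.4  4.1] T [ 0.79  0.51 -0.02] w 0.0087 g 61.7 j [0.02 0.25 1.76 0.   1.14 1.5 ]
t8.11 ee [0.5908 0.0815 0.1417] F [-3.3  3.5  3.1] T [ 0.85  0.46 -0.04] w 0.0090 g 61.8 j [0.02 0.25 1.76 0.   1.14 1.81]
```

Run:
```python
from h import *
s=st(); j=s["joint_positions"].copy()
while j[5]<2.42:
    j[5]+=.06; env.move_j(j); s=st()
    if abs(s["wrist_torque"][2])>.8: break
```

```text
t8.11 ee [0.5908 0.0815 0.1417] F [-3.3  3.5  3.1] T [ 0.85  0.46 -0.04] w 0.0090 g 61.8 j [0.02 0.25 1.76 0.   1.14 1.81]
t8.36 ee [0.5909 0.0815 0.1417] F [-2.   3.5  2.8] T [ 0.6   0.33 -0.06] w 0.0089 g 61.7 j [0.02 0.25 1.76 0.   1.14 1.86]
t8.61 ee [0.5909 0.0816 0.1417] F [-2.2  3.2  3. ] T [ 0.62  0.34 -0.07] w 0.0093 g 61.7 j [0.02 0.25 1.76 0.   1.14 1.92]
t8.86 ee [0.5909 0.0816 0.1417] F [-2.6  3.9  2.9] T [ 0.71  0.33 -0.05] w 0.0087 g 61.7 j [0.02 0.25 1.76 0.   1.14 1.98]
t9.11 ee [0.5909 0.0816 0.1417] F [-1.1  3.9  3.3] T [ 0.69  0.31 -0.  ] w 0.0089 g 61.7 j [0.02 0.25 1.76 0.   1.14 2.04]
t9.36 ee [0.5909 0.0816 0.1417] F [-1.4  4.3  3.3] T [ 0.75  0.23 -0.07] w 0.0090 g 61.7 j [0.02 0.25 1.76 0.   1.14 2.1 ]
t9.61 ee [0.591  0.0816 0.1418] F [-2.5  5.   4.1] T [0.76 0.23 1.16] w 0.0087 g 72.3 j [0.02 0.25 1.76 0.   1.14 2.16]
```

The torque jumped to 1.16 N m at q6 ≈ 2.13, where the stop was expected (1.2 + 2.4 rad). I'll release the key, look at it, and go to the bar.

Run:
```python
from h import *
env.gripper_to(.05); s=st()
p=s["ee_pos"]+[0,0,.1]; env.move_straight(p,max_speed=.12)
b=w(-.09,0,.25); env.move_pose(b,down(YAW+np.pi/2)); st()
d=env.get_image("wrist"); f=192/np.tan(np.radians(d["vfov"]/2))
for y in(-.075,0,.075):
    p=d["view"]@np.r_[w(-.09,y,.134),1]; q=(d["cx"]+f*p[0]/p[2],d["cy"]+f*p[1]/p[2]); print(q)
    cv2.circle(d["frame"],(int(q[0]+.5),int(q[1]+.5)),2,(0,0,255),-1)
t=env.get_image("top")["frame"][145:185,165:235]
im=np.vstack([cv2.resize(d["frame"],(512,384)),cv2.resize(t,(372,212),interpolation=cv2.INTER_CUBIC).__class__(0) if 0 else np.hstack([cv2.resize(t,(372,212),interpolation=cv2.INTER_CUBIC),np.zeros((212,140,3),np.uint8)])])
cv2.imwrite("pics/b1.png",im)
```

```text
t10.07 ee [0.5909 0.081  0.1415] F [-0.2  0.3  0.1] T [-0.01 -0.05 -0.06] w 0.0503 g 0.0 j [0.02 0.25 1.76 0.   1.14 2.17]
t12.99 ee [0.4463 0.008  0.2499] F [ 0.  -0.3  0.3] T [-0.03  0.02 -0.05] w 0.0501 g 0.0 j [-0.14 -0.2   1.99  0.    1.34 -0.08]
(np.float64(258.07901956746457), np.float64(269.03970122067506))
(np.float64(258.15423391069976), np.float64(185.82713509522304))
(np.float64(258.2427733843074), np.float64(87.87245670027234))
```

View pics/b1.png

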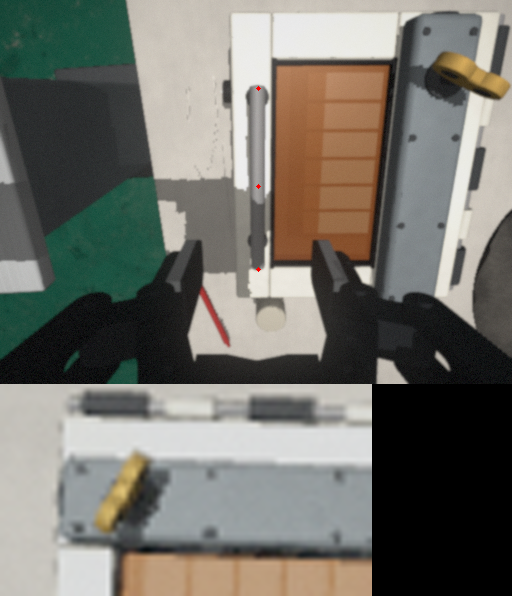

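The bar projection lies exactly on the bar. The key in the top view is about 30° clockwise from the box's x axis, which fits 3.6 rad. I'll grip the bar and lift along the arc.

```bash
cat >> h.py <<'E'
H=w(.105,0,.082); r0,ph=np.hypot(.195,.052),np.arctan2(.052,.195)
def bar(th): return w(.105-r0*np.cos(th+ph),0,.082+r0*np.sin(th+ph))
def go(th,v=.06):
    env.move_straight(bar(th)-[0,0,env.grip_point_offset],max_speed=v)
    s=env.get_state(); d=s["ee_pos"]+[0,0,env.grip_point_offset]-H; c,sn=np.cos(YAW),np.sin(YAW)
    print("t%.1f th cmd %.2f act %.3f"%(s["t"],th,np.arctan2(d[2],-(c*d[0]+sn*d[1]))-ph),"F",np.round(s["force"],1),"w %.4f g %.0f"%(s["width"],s["grip_force"]))
    return s
E
python3 - <<'E'
from h import *
env.move_straight(w(-.09,0,.134-env.grip_point_offset),max_speed=.08); st()
env.gripper_to(0,grip_force=40); st()
for th in np.arange(.08,.41,.08):
    s=go(th)
    if np.linalg.norm(s["force"])>20: break
E
```

```text
t14.93 ee [0.4468 0.0079 0.1158] F [ 0.5  0.4 -0.2] T [ 0.   -0.03 -0.02] w 0.0499 g 0.0 j [-0.14 -0.03  2.12 -0.    1.05 -0.08]
t15.36 ee [0.4467 0.0079 0.1156] F [ 0.3 -0.4 -0.1] T [-0.02 -0.14  0.06] w 0.0108 g 38.9 j [-0.14 -0.03  2.12  0.    1.05 -0.08]
t15.8 th cmd 0.08 act 0.082 F [ 1.3  0.  -2.7] w 0.0105 g 39
t16.2 th cmd 0.16 act 0.160 F [ 1.9 -0.  -2.8] w 0.0102 g 39
t16.6 th cmd 0.24 act 0.241 F [-1.  -0.3 -0.7] w 0.0106 g 39
t17.0 th cmd 0.32 act 0.318 F [-5.4  0.9  0.9] w 0.0106 g 39
t17.4 th cmd 0.40 act 0.400 F [-8.  -0.   3.2] w 0.0105 g 39
```

```bash
cat >> h.py <<'E'
def seq(ths,off=0.,v=.06):
    global r0
    R0=.2018
    for th in ths:
        r0=R0+off; s=go(th,v); F=s["force"]
        u=np.array([-np.cos(th+ph)*np.cos(YAW),-np.cos(th+ph)*np.sin(YAW),np.sin(th+ph)]); tg=np.array([np.sin(th+ph),0,np.cos(th+ph)])
        print("   rad %.1f tan %.1f off %.4f"%(F@u,F@tg,off)); off=np.clip(off+8e-5*(F@u),-.006,.006)
        if np.linalg.norm(F)>25: print("STOP");break
    return off
E
python3 - <<'E'
from h import *
print(seq([.4,.48,.56,.64,.72]))
E
```

```text
t17.7 th cmd 0.40 act 0.398 F [-8.1  1.   3.6] w 0.0109 g 39
   rad 8.6 tan -2.1 off 0.0000
t18.1 th cmd 0.48 act 0.483 F [-7.   0.8  3. ] w 0.0107 g 39
   rad 7.2 tan -2.5 off 0.0007
t18.5 th cmd 0.56 act 0.566 F [-5.9  0.8  4.8] w 0.0107 g 39
   rad 7.6 tan -1.0 off 0.0013
t18.9 th cmd 0.64 act 0.646 F [-6.5  1.6  4.9] w 0.0104 g 39
   rad 8.0 tan -2.1 off 0.0019
t19.4 th cmd 0.72 act 0.726 F [-5.4  1.4  5.8] w 0.0101 g 39
   rad 7.8 tan -1.2 off 0.0025
0.003130744274673396
```

Run:
```python
from h import *
print(seq([.80,.88,.96,1.03,1.06],.0035)); env.hold(.5); st()
d=env.get_image("scene"); cv2.imwrite("pics/s2.png",cv2.resize(d["frame"][120:300,130:330],None,fx=3.3,fy=3.3,interpolation=cv2.INTER_CUBIC))
```

```text
t19.8 th cmd 0.80 act 0.804 F [-5.2  1.8  6.5] w 0.0102 g 39
   rad 8.3 tan -1.4 off 0.0035
t20.2 th cmd 0.88 act 0.885 F [-2.8  2.9  5.7] w 0.0106 g 39
   rad 6.4 tan -0.1 off 0.0042
t20.6 th cmd 0.96 act 0.967 F [-3.   1.8  6.1] w 0.0105 g 39
   rad 6.8 tan -0.8 off 0.0047
t21.0 th cmd 1.03 act 1.033 F [-2.   3.2  7.2] w 0.0101 g 39
   rad 7.5 tan 0.0 off 0.0052
t21.3 th cmd 1.06 act 1.063 F [-2.   2.2  5.3] w 0.0105 g 40
   rad 5.6 tan -0.6 off 0.0058
0.006
t21.79 ee [ 0.5898 -0.0007  0.2648] F [-1.2  3.3  4.8] T [0.46 0.46 0.  ] w 0.0102 g 39.6 j [-0.12  0.12  1.67  0.    1.36 -0.06]
```

View pics/s2.png

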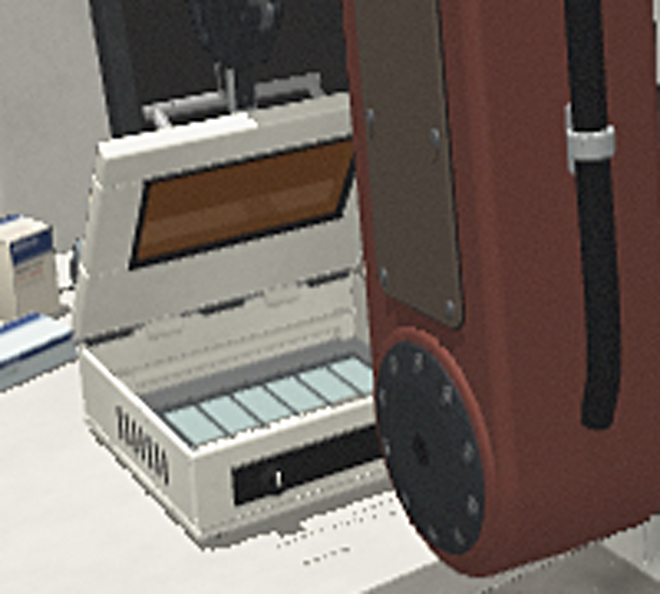

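The lid is open by about 60° and the bar is still held. The upper left corner of the lid's front edge is at about (108,140) in the crop. I'll compare that with model projections to get the true angle.

Run:
```python
from h import *
d=env.get_image("scene"); f=192/np.tan(np.radians(d["vfov"]/2))
def pr(b,th):
    x,z=b[0]-.105,b[2]-.082; c,s=np.cos(th),np.sin(th)
    p=d["view"]@np.r_[w(.105+x*c+z*s,b[1],.082-x*s+z*c),1]
    return np.round([(d["cx"]+f*p[0]/p[2]-130+.5)*3.3,(d["cy"]+f*p[1]/p[2]-120+.5)*3.3]).astype(int)
for th in(.95,1.0,1.05,1.1,1.15): print(th,"top corner",pr((-.112,.13,.098),th),"barL",pr((-.09,.075,.134),th),"z.08",pr((-.112,.13,.082),th))
print("hinge",pr((.105,.13,.082),0),"boxFL bottom",pr((-.11,.13,0),0))
```

```text
0.95 top corner [111 160] barL [158 126] z.08 [119 177]
1.0 top corner [105 149] barL [152 119] z.08 [114 166]
1.05 top corner [ 99 139] barL [147 112] z.08 [108 155]
1.1 top corner [ 94 129] barL [141 106] z.08 [102 144]
1.15 top corner [ 88 121] barL [136 100] z.08 [ 96 134]
hinge [ 79 339] boxFL bottom [201 548]
```

The bar end, seen at about (148,110), and the corner both give about 1.05 rad, in agreement with the arm, so the lid is clearly past balance. I'll ease back to 0.77.

Run:
```python
from h import *
print(seq([1.0,.93,.86,.81,.77],.005,.04)); env.hold(1); s=st()
d=env.get_image("scene"); im=cv2.resize(d["frame"][120:300,130:330],None,fx=3.3,fy=3.3,interpolation=cv2.INTER_CUBIC)
f=192/np.tan(np.radians(d["vfov"]/2))
for th,col in((.66,(255,0,0)),(.77,(0,0,255)),(.86,(0,255,0))):
  for b in((-.112,.13,.098),(-.09,.075,.134)):
    x,z=b[0]-.105,b[2]-.082; c,sn=np.cos(th),np.sin(th)
    p=d["view"]@np.r_[w(.105+x*c+z*sn,b[1],.082-x*sn+z*c),1]
    cv2.circle(im,(int((d["cx"]+f*p[0]/p[2]-129.5)*3.3),int((d["cy"]+f*p[1]/p[2]-119.5)*3.3)),3,col,-1)
cv2.imwrite("pics/s3.png",im)
```

```text
t22.4 th cmd 1.00 act 1.006 F [-1.7  2.7  6.6] w 0.0102 g 40
   rad 6.8 tan 0.4 off 0.0050
t22.9 th cmd 0.93 act 0.930 F [0.2 3.1 4.3] w 0.0103 g 40
   rad 3.9 tan 1.8 off 0.0055
t23.4 th cmd 0.86 act 0.858 F [2.  4.6 2. ] w 0.0102 g 40
   rad 1.1 tan 2.7 off 0.0059
t23.8 th cmd 0.81 act 0.806 F [0.5 4.5 0.5] w 0.0105 g 39
   rad 0.3 tan 0.7 off 0.0060
t24.1 th cmd 0.77 act 0.772 F [ 1.   4.5 -0.9] w 0.0101 g 39
   rad -1.1 tan 0.4 off 0.0060
0.005889724519723299
t25.15 ee [0.5349 0.0025 0.2415] F [ 1.7  5.1 -0.7] T [ 0.8  -0.65  0.05] w 0.0103 g 39.0 j [-0.13  0.01  1.82  0.    1.31 -0.06]
```

View pics/s3.png

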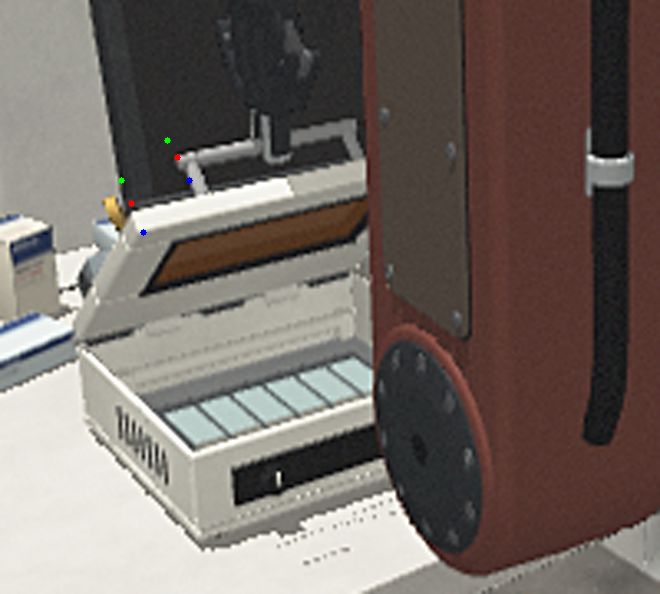

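The bar's left end at (179,158) and the lid corner at about (133,207) fall on the 0.77 rad marks. The bar is held and the lid is steady, so I'll hand in.

```bash
python3 -c "
from rig import env
print(env.hand_in())"
```

```text
the job is handed in; nothing more can be done
None
```

The spring is wound to its stop, and I lifted the lid past its balance point to about 1.05 rad and eased it back; the gripper is now holding it by the bar, steady at about 0.77 rad, and the job is handed in.

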